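# Put the socket wrench on the generator's flywheel nut and keep it pressed home

## Task

Before we bar this standby generator's engine over by hand, push the mushroom-headed stop plunger on the control console all the way down to its stop and hold it there a moment. Then take the largest of the three T-handle socket wrenches from the stand, turn it until its socket meshes with the hexagon nut in the middle of the flywheel, and slide it fully home, upright, down onto the washer. Finish while still gripping the wrench firmly and pressing it down (about 15 N, well beyond its own weight), without letting go, and leave all the other tools where they are.

Things in the scene. Friction and masses are not known exactly. Their poses are not given: they have to be found in the camera images.
- stop_plunger (a joint): travel of the stop plunger in m: 0 released, 0.008 fully down on its stop. A spring pushes it back up: about 3 N to start it, 9 N at the stop. It springs back when let go.
- plunger_top (a point): centre of the top of the stop plunger's black mushroom head (40 mm across, domed, on a 16 mm steel stem), about 105 mm above the deck; moves straight down 8 mm with the plunger. It is the only mushroom-shaped control on the console. The nearest other control, a 28 mm rotary switch 69 mm away, ends 18 mm below the head's top.
- flywheel: aluminium flywheel, 244 mm across, 12 fan blades, lying level in the engine's round housing; turns about its vertical axis, but stiffly (2 N m). Origin: on the axis, on top of the 52 mm steel washer under the hexagon nut, 75 mm above the deck; z up. The nut is part of the flywheel; the +x axis passes through the middle of one of its flats (flats face every 60 degrees from +x).
- wrench: the largest T-handle socket wrench, plain steel, 0.45 kg, standing upright in the stand. Origin: centre of the foot (open lower end) of its socket; z up the stem. Socket 44 mm outside, 42 mm high, stem 18 mm. Hexagon bore 32 mm across flats, 27 mm deep, bevelled mouth, a flat of the bore facing +x (and every 60 degrees). Overall height 140 mm; 160 mm cross bar along x.
- wrench_mid: bystander: middle T-handle wrench (socket 33 mm outside, 126 mm tall, bar 130 mm), in another pocket of the stand; its bore is too small for the nut. Origin at its foot.
- wrench_small: bystander: smallest T-handle wrench (socket 27 mm outside, 114 mm tall, bar 104 mm), in another pocket; too small for the nut. Origin at its foot.
- stand: black rubber tool stand, fixed, 85 x 285 mm and 30 mm high, with three round pockets 47 mm wide and 18 mm deep in a row along its y axis, 95 mm apart, the middle one at its centre; each wrench stands on its pocket's floor, 12 mm above the deck. Which wrench is in which pocket changes. Origin: centre of the underside.
- impact_gun: bystander: cordless impact wrench lying on its side, about 170 x 220 mm, 70 mm high, 1.6 kg. Origin under its barrel.
- oil_filter: bystander: white oil filter standing upright, 76 mm across, 82 mm high. Origin at the centre of its underside.
- spray_can: bystander: spray can, 62 mm across, 190 mm high. Origin at the centre of its underside.
- multimeter: bystander: black multimeter lying flat, 165 x 82 x 38 mm. Origin at the centre of its underside.
- parts_dish: bystander: round steel dish of bolts and plugs, 110 mm across, 22 mm high. Origin at the centre of its underside.
- console: grey control console, fixed, 110 (x) x 160 (y) mm, 68 mm high. Origin: centre of its underside. The plunger's axis is at x -5 mm, y +42 mm.
- nut_top (a point): top of the stud in the flywheel nut, 23.5 mm above the flywheel's origin, same axes. The steel nut: 30 mm across flats, straight sides from the washer up to 15 mm, then a chamfered round crown up to 18.5 mm (24 mm across there), then a 19 mm stud end up to 23.5 mm.
- engine: top of the engine standing out of the deck, fixed: round black blower housing 300 mm across, rim 62 mm above the deck, two black cylinder heads along its +x and -y axes reaching 256 mm from the centre, 50 mm high (77 mm at the plug boots). Origin: deck level, on the flywheel's axis.
- wrench_hub (a point): middle of the wrench's hub, 126 mm above its foot, same axes: a steel block 24 x 24 mm, 28 mm high, with flats facing +-x and +-y; the 13 mm cross bar leaves it along +-x, so it is gripped from above on the +-y flats. When meshed and home the wrench's foot meets the flywheel's origin, and its x axis is a multiple of 60 degrees (within about 7) from the flywheel's.
Things that resemble listed ones, but are neither listed nor needed, are in the scene too. What is shaped like the wrench but purple is not meant.

How it is judged:
By the outcome, as a careful person would: the job done as asked, in the order asked, and still so for the second after the job is handed in, while the arm keeps its last pose, push and grip.
It also fails if it takes over 54 s, if anything falls off the work surface, if the arm or the gripper's body presses on something with over 40 N, if the wrist force passes 120 N, or if a joint passes its speed limit or range.

## Robot

A 7-joint arm with a two-finger parallel gripper is mounted at the origin on the work surface. World frame = base frame: x ahead of the robot, y to its left, z up, the work surface at z = 0. Lengths are in mm, angles in rad, forces in N, time in s.
With the tool pointing down it reaches from about 350 to 900 mm from the base axis. Payload 8.1 kg.
Tool frame: the origin (TCP) lies midway between the tips of the shut fingers; the grasp point (between the pads) lies 19 mm behind it; y points along the fingers, z is the direction in which the jaws open and shut, and the axes are right-handed (so a half turn about y gives the same grasp; the last joint's range is limited). The gripper opens to 92 mm and grips with 3 to 60 N. Pads are 19 mm wide; open, the fingers measure 130 mm over their backs; the gripper's body (75 mm by 190 mm) begins 47 mm behind the grasp point.
Start: joints at [1.16, 0.434, 0.025, 1.573, -0.012, 1.134, -0.075], TCP at [189.328, -595.648, 226.742] pointing down, gripper open.
Joint ranges: [-2.62, 2.62], [-0.44, 2.09], [-1.27, 1.32], [0.08, 2.57], [-1.32, 4.46], [0.12, 2], [-2.74, 2.74]. Speed limits (rad/s): [2.22, 2.22, 3.01, 3.01, 3.14, 3.14, 3.14].

## Interface

Orientations are given as a rotation vector (axis times angle).
In Python, from cell import env, cams, find_in, masks_of, mark_of gives the robot as it stands. Calls block until the motion is done:
- env.move_ptp(position, orientation): joint-space move of the TCP to a pose.
- env.move_l(position, rotation=None, v=150): straight line of the TCP; rotation=None keeps the orientation; v is the mean speed in mm/s.
- env.goto_joints(angles): joint-space move.
- env.move_gripper(opening, effort=None): finger opening in mm; effort is the grip in N (None keeps the last); returns when the fingers have stopped.
- env.hold(seconds).
- env.ik(position, orientation): joint angles nearest the present ones, or None.
- cams.read_camera(name): name is "side" or "top"; returns (picture, depth): 384x512x3 uint8, red, green, blue; 384x512 float32, mm along the optical axis (not along the pixel's ray), 0 where there is no reading.
- cams.camera_model(name): a dict with "fx", "fy", "cx", "cy" (pixels), "view" (4x4, takes a point from world to camera coordinates). Camera axes: x right, y up, looking along -z (the intrinsics and any distortion apply to the point x, -y, -z); pixel columns grow to the right and rows downward; lengths in mm; the calibration is good to about 2 mm. A picture is of the moment at which its call begins. camera_model takes no time and is no camera call.
A pose or a line that the arm cannot do raises env.IKError and nothing moves.
- env.sign_off(): hands the job in, once; it reports no verdict.
Trained networks look in the newest picture that a camera, given by its name, has taken for a name from the list of things; names that differ only in an ending like _2 or _b are one class to them, and where a whole thing is asked for, a point or a joint stands for the part that bears it (a point fixed in the world has none). Each returns a list of dicts, best first, with "score" (0 to 1); they miss things now and then, are a little off and sometimes report something else, mostly with a low value. They report only what shows in the picture. A call takes as long as a camera call. They do not tell look-alikes from the thing itself.
- find_in(camera, thing): "rect" ([left, top, right, bottom] as shares, 0 to 1, of the picture: columns of its width, rows of its height, round what is visible of it).
- masks_of(camera, thing): "pixels" (384x512 bool, what is visible of it) and "rect" ([left, top, right, bottom] as shares, 0 to 1, of the picture: columns of its width, rows of its height, round what is visible of it).
- mark_of(camera, thing): "position" ([column, row] as shares, 0 to 1, of the picture: columns of its width, rows of its height: a listed point, or the origin of a listed thing).
Readings, each from a call of its own:
- env.read_time(): time.
- env.read_joint_pos(): joint angles.
- env.read_joint_vel(): joint speeds.
- env.read_joint_torque(): joint torques, N m.
- env.read_tool_pos(): TCP position.
- env.read_tcp_rot(): TCP orientation.
- env.read_force(): force on the tool from outside, world axes, zero at the start.
- env.read_ft_torque(): the same for the moment, N m.
- env.read_grip_width(): finger opening in mm.
Only numpy, scipy, OpenCV 4.12 (cv2) and the standard library are available. Lean on these libraries where they do the work, as an engineer would, in place of code of your own. Each camera call takes 0.05 s, during which the arm holds its last target. There are 200 camera calls.

## Working session

There is one attempt and no reset: what is moved stays moved. The work goes in short steps, each a Python script; the robot and the scene stay as the last script left them, time stands still between calls to the robot, and variables do not carry over. Pictures are saved under pics/ and viewed, about 8 in all and at most 12, crops included, and the job is handed in when it is done.

```bash
ls; mkdir -p pics; cat > h.py <<'E'
import numpy as np, cv2
from cell import env, cams, find_in, masks_of, mark_of
def snap(c,name=None):
    p,d=cams.read_camera(c)
    if name: cv2.imwrite(f'pics/{name}.png',p[:,:,::-1])
    return p,d
def ray(c,u,v):
    m=cams.camera_model(c); V=np.array(m['view'])
    K=np.array([[m['fx'],0,m['cx']],[0,m['fy'],m['cy']],[0,0,1]])
    dist=np.array(m.get('dist',m.get('distortion',[0,0,0,0,0])),float)
    q=cv2.undistortPoints(np.array([[[u,v]]],float),K,dist)[0,0]
    d=np.array([q[0],-q[1],-1.]); R=V[:3,:3]; o=-R.T@V[:3,3]
    return o,R.T@d
def atz(c,u,v,z):
    o,d=ray(c,u,v); return o+d*(z-o[2])/d[2]
def atd(c,u,v,dep):
    o,d=ray(c,u,v); return o+d*dep
def cloud(c,dep):
    m=cams.camera_model(c); V=np.array(m['view'])
    K=np.array([[m['fx'],0,m['cx']],[0,m['fy'],m['cy']],[0,0,1]])
    dist=np.array(m.get('dist',m.get('distortion',[0,0,0,0,0])),float)
    H,W=dep.shape; uu,vv=np.meshgrid(np.arange(W),np.arange(H))
    q=cv2.undistortPoints(np.stack([uu,vv],-1).reshape(-1,1,2).astype(float),K,dist)[:,0]
    P=np.c_[q[:,0],-q[:,1],-np.ones(len(q))]*dep.reshape(-1,1)
    R=V[:3,:3]; return ((P-V[:3,3])@R).reshape(H,W,3)
E
python3 - <<'E'
from h import *
for c in('top','side'):
    p,d=snap(c,c+'0'); m=cams.camera_model(c); print(c,{k:(v if k!='view' else np.round(v,3).tolist()) for k,v in m.items()})
    for t in('plunger_top','nut_top','wrench_hub','flywheel','wrench','wrench_mid','wrench_small','stand','console','engine'):
        print(t,[(np.round(np.array(r['position'])*[512,384],1).tolist(),round(r['score'],2)) for r in mark_of(c,t)[:3]])
    np.save(c+'0.npy',d)
print(env.read_time(),env.read_tcp_rot(),env.read_force())
E
```

```text
pics
top {'fx': 397.57831000794863, 'fy': 397.57831000794863, 'cx': 259.4719584817488, 'cy': 191.1910378840958, 'view': [[0.012, -1.0, -0.002, -24.773], [0.983, 0.012, 0.184, -475.063], [-0.184, -0.004, 0.983, -1606.571], [0.0, 0.0, 0.0, 1.0]]}
plunger_top [([195.0, 142.9], 0.63)]
nut_top [([286.9, 155.6], 0.97), ([289.0, 157.0], 0.32)]
wrench_hub [([216.7, 200.3], 0.79), ([274.3, 225.6], 0.61), ([212.6, 150.4], 0.57)]
flywheel [([286.5, 156.6], 0.81)]
wrench [([273.6, 225.1], 0.76), ([144.5, 215.0], 0.74), ([221.5, 202.3], 0.72)]
wrench_mid [([201.9, 201.3], 0.47)]
wrench_small [([218.5, 198.5], 0.68)]
stand [([199.1, 201.9], 0.91)]
console [([209.4, 151.7], 0.72)]
engine [([286.8, 163.8], 0.7)]
side {'fx': 439.32061745421856, 'fy': 439.32061745421856, 'cx': 252.48762996847822, 'cy': 195.24018703339664, 'view': [[-0.976, -0.218, 0.007, 463.357], [0.113, -0.48, 0.87, -164.998], [-0.186, 0.85, 0.493, -1382.903], [0.0, 0.0, 0.0, 1.0]]}
plunger_top [([169.1, 236.3], 0.6)]
nut_top [([222.7, 182.4], 0.72), ([220.1, 183.1], 0.69)]
wrench_hub [([298.3, 193.5], 0.91), ([254.8, 220.4], 0.63)]
flywheel [([221.2, 183.9], 0.68)]
wrench [([299.2, 225.4], 0.86)]
wrench_mid [([247.5, 271.3], 0.65)]
wrench_small [([238.8, 296.1], 0.84)]
stand [([246.2, 274.6], 0.76)]
console [([167.7, 235.0], 0.51), ([257.0, 218.5], 0.25)]
engine [([223.9, 202.3], 0.94)]
1.1 [-0.31879128  2.05549425 -2.05562953] [ 0.29321318 -0.72748891 -0.69761616]
```

View both.

```bash
python3 - <<'E'
import cv2
a=cv2.imread('pics/top0.png')[90:290,90:370]; cv2.imwrite('pics/top0c.png',cv2.resize(a,None,fx=2.8,fy=2.8,interpolation=cv2.INTER_CUBIC))
a=cv2.imread('pics/side0.png')[100:384,80:440]; cv2.imwrite('pics/side0c.png',cv2.resize(a,None,fx=2.1,fy=2.1,interpolation=cv2.INTER_CUBIC))
E
```

```text
(no output)
```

View pics/top0c.png

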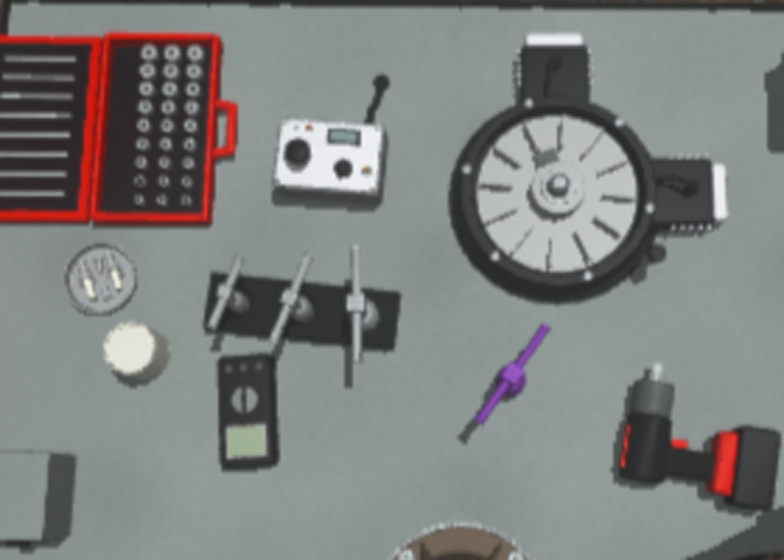

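View pics/side0c.png

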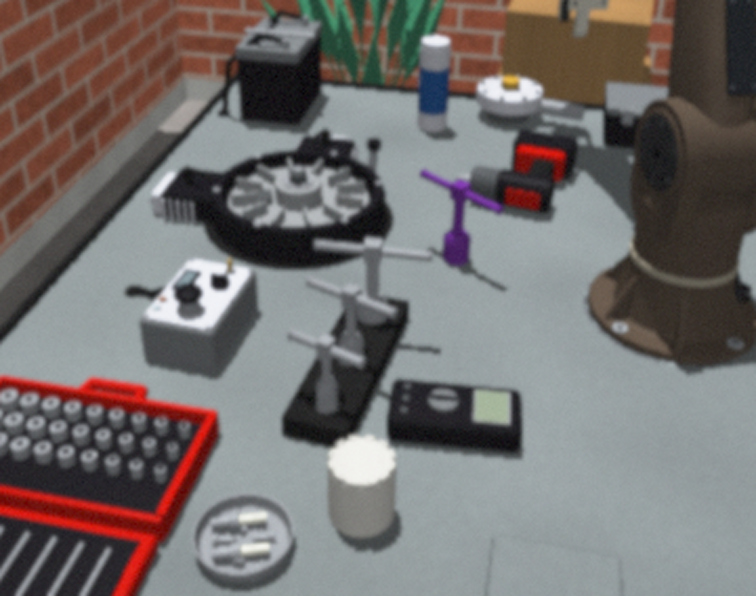

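```bash
python3 - <<'E'
from h import *
Pt=cloud('top',np.load('top0.npy')); Ps=cloud('side',np.load('side0.npy'))
print('nut t',atz('top',287,155.7,98.5),'s',atz('side',222.5,182.4,98.5))
print('flywheel t',atz('top',286.5,156.6,75),'s',atz('side',221.2,183.9,75))
print('plg t',atz('top',196,143.8,105),'s',atz('side',169.1,236.3,105))
print('hub t',atz('top',217,198.5,138),'s',atz('side',80+373/2.1,100+245/2.1,138))
print('medium', atz('top',90+290/2.8,90+298/2.8,124),'small',atz('top',90+230/2.8,90+297/2.8,112))
def comp(P,c,r,z0,z1,n):
    m=(np.hypot(P[...,0]-c[0],P[...,1]-c[1])<r)&(P[...,2]>z0)&(P[...,2]<z1)
    q=P[m]; print(n,len(q),q.mean(0).round(1) if len(q) else '',np.percentile(q,[2,98],axis=0).round(0).tolist() if len(q) else ''); return q
for n,P in(('t',Pt),('s',Ps)):
    c=atz('top',287,155.7,98.5); comp(P,c,25,84,110,'nut '+n)
    q=comp(P,c,170,55,72,'rim '+n)
    r=np.hypot(*(q[:,:2]-c[:2]).T); q=q[(r>128)&(r<150)]
    A=np.c_[2*q[:,:2],np.ones(len(q))]; s=np.linalg.lstsq(A,(q[:,:2]**2).sum(1),rcond=None)[0]; print('  ringfit',s[:2],np.sqrt(s[2]+s[:2]@s[:2]))
    c=atz('top',196,143.8,105); q=comp(P,c,35,90,115,'plg '+n)
    comp(P,c,35,98,115,'plg hi '+n)
    c=atz('top',217,198.5,138); q=comp(P,c,95,128,160,'bar '+n)
    d=q[:,:2]-q[:,:2].mean(0); w,v=np.linalg.eigh(d.T@d); print('  bar yaw deg',np.degrees(np.arctan2(v[1,1],v[0,1])), 'ext',np.ptp(d@v[:,1]), (q[:,:2].mean(0)+v[:,1]*((d@v[:,1]).max()+(d@v[:,1]).min())/2))
    comp(P,c,16,128,160,'hub '+n)
E
```

```text
nut t [ 613.80379533 -129.7749116    98.5       ] s [ 609.32584117 -115.66413958   98.5       ]
flywheel t [ 616.55880514 -129.2528254    75.        ] s [ 623.53996848 -146.04382784   75.        ]
plg t [657.97857094 242.65258866 105.        ] s [663.08216808 245.36425161 105.        ]
hub t [426.76340736 145.79018235 138.        ] s [429.78319549 137.45921496 138.        ]
medium [436.27469933 239.94043014 124.        ] small [438.76164964 327.1954627  112.        ]
nut t 42 [ 615.  -138.8   95.5] [[603.0, -151.0, 86.0], [632.0, -126.0, 103.0]]
rim t 1088 [ 614.5 -140.9   62.7] [[475.0, -282.0, 56.0], [759.0, 1.0, 71.0]]
  ringfit [ 615.12491537 -136.37992599] 138.76516211993786
plg t 67 [659.2 244.5 102.6] [[644.0, 227.0, 93.0], [676.0, 260.0, 111.0]]
plg hi t 55 [660.  245.  104.2] [[644.0, 228.0, 98.0], [675.0, 260.0, 111.0]]
bar t 184 [430.1 159.5 143.7] [[348.0, 135.0, 130.0], [504.0, 237.0, 157.0]]
  bar yaw deg -158.32178612309565 ext 165.09942337953566 [425.50469121 157.61263511]
hub t 47 [425.5 144.6 149.5] [[411.0, 134.0, 135.0], [439.0, 156.0, 158.0]]
nut s 44 [ 618.2 -129.7   90.9] [[606.0, -144.0, 85.0], [630.0, -118.0, 98.0]]
rim s 1046 [ 616.1 -118.8   60.3] [[480.0, -273.0, 55.0], [759.0, 8.0, 71.0]]
  ringfit [ 617.09643574 -131.45228988] 138.4276200720994
plg s 112 [659.9 254.1 100.3] [[644.0, 233.0, 92.0], [678.0, 268.0, 105.0]]
plg hi s 88 [661.2 252.3 101.8] [[646.0, 233.0, 99.0], [679.0, 268.0, 106.0]]
bar s 313 [427.7 156.  140. ] [[350.0, 142.0, 130.0], [507.0, 238.0, 151.0]]
  bar yaw deg -176.3895829823894 ext 163.08273948549532 [428.42723871 156.03750846]
hub s 69 [425.9 152.9 144. ] [[414.0, 137.0, 128.0], [440.0, 161.0, 152.0]]
```

```bash
cat >> h.py <<'E'
from scipy.spatial.transform import Rotation as Rn
def rot(deg): # wrench yaw -> rotvec, jaw axis along wrench +y
    a=np.radians(deg); z=np.array([-np.sin(a),np.cos(a),0]); y=np.array([0,0,-1.]); x=np.cross(y,z)
    return Rn.from_matrix(np.c_[x,y,z]).as_rotvec()
E
python3 - <<'E'
from h import *
R=Rn.from_rotvec(env.read_tcp_rot()).as_matrix(); print(R.round(2).tolist())
for z in(200,130):
  for y in (0,180): print(y,z,env.ik([660,246,z],rot(y)), env.ik([426,145,z],rot(y)), env.ik([615,-133,z+60],rot(y)))
Pt=cloud('top',np.load('top0.npy')); Ps=cloud('side',np.load('side0.npy'))
for n,P in(('t',Pt),('s',Ps)):
    for zz in(128,):
        m=(abs(P[...,0]-426)<90)&(abs(P[...,1]-148)<28)&(P[...,2]>zz)&(P[...,2]<160); q=P[m]
        d=q[:,:2]-q[:,:2].mean(0); w,v=np.linalg.eigh(d.T@d); a=d@v[:,1]
        print(n,len(q),q.mean(0),'yaw',np.degrees(np.arctan(v[1,1]/v[0,1])),'mid',q[:,:2].mean(0)+v[:,1]*(a.max()+a.min())/2,np.ptp(a))
# flywheel disc ellipse in top image
img=cv2.imread('pics/top0.png'); g=cv2.cvtColor(img,cv2.COLOR_BGR2GRAY)
for c,(u,v) in(('top',(288,157)),('side',(222,190))):
    g=cv2.cvtColor(cv2.imread(f'pics/{c}0.png'),cv2.COLOR_BGR2GRAY)
    pts=[]
    for t in np.linspace(0,2*np.pi,72,endpoint=False):
        rr=np.arange(15,45,.25); xs=u+rr*np.cos(t); ys=v+rr*np.sin(t)*(1 if c=='top' else .6)
        s=cv2.remap(g,xs.astype('f4')[None],ys.astype('f4')[None],cv2.INTER_LINEAR)[0].astype(float)
        k=np.where(s>95)[0]
        if len(k): pts.append((xs[k[s[k]>95][0]],ys[k[0]],)); 
        k=[i for i in range(len(s)-1) if s[i]>105>=s[i+1] and s[i+1:i+8].min()<75]
        pts[-1:]= [(xs[k[-1]],ys[k[-1]])] if k else []
    e=cv2.fitEllipse(np.array(pts,'f4')); print(c,len(pts),e,[atz(c,*e[0],z).round(1).tolist() for z in(62,75,85)])
for t in('plunger_top','wrench','flywheel'):
    for c in('top','side'):
        snap(c); r=masks_of(c,t)
        for k in r[:3]:
            vs,us=np.where(k['pixels']); print(t,c,k['score'],us.mean().round(1),vs.mean().round(1),np.array(k['rect'])*[512,384,512,384])
E
```

```text
[[-0.95, 0.0, 0.3], [-0.3, -0.0, -0.95], [0.0, -1.0, 0.0]]
0 200 [ 0.10587336  0.80413052 -1.04626197  1.32729853  0.68682108  1.38696504
  0.65223554] [ 0.46897408  0.40513706 -1.16707721  1.95327555  0.42783815  1.06253746
  0.68569661] [ 0.5851723   0.51582629 -0.71212063  1.46986467  0.34281107  1.28300824
  1.41093258]
180 200 [-0.06877888  0.6707316  -0.64326101  1.3450465   0.40285846  1.25626476
 -2.3016408 ] [ 0.27371763  0.29669486 -0.87049857  1.96422344  0.26896673  0.99961925
 -2.29341794] [ 0.27437644  0.43210501 -0.21632573  1.49881493  0.09582765  1.22105534
 -1.52632206]
0 130 [ 0.0595314   0.81698065 -0.90368369  1.41079678  0.65379003  1.22781603
  0.6626988 ] [ 0.24882229  0.41130372 -0.88100127  2.05121863  0.41749985  0.86421631
  0.70126926] [ 0.58427078  0.57309523 -0.70628446  1.56505498  0.39564178  1.15087326
  1.36450235]
180 130 [-0.12137599  0.70586395 -0.53333701  1.42921855  0.37728907  1.10892865
 -2.28925535] [ 0.14440164  0.36880369 -0.73606294  2.05816422  0.33331526  0.83270344
 -2.35685883] [ 0.25894261  0.48279412 -0.19285042  1.59526161  0.1014
[... 480 characters left out ...]
88, 192.90489196777344), (30.39487075805664, 70.19544982910156), 85.8352279663086) [[608.9, -105.0, 62.0], [602.1, -82.7, 75.0], [597.0, -65.6, 85.0]]
plunger_top top 0.61 195.8 144.4 [191.0784 140.3904 204.0832 151.4112]
plunger_top side 0.53 257.3 228.8 [226.2016 215.1168 289.8944 256.8192]
plunger_top side 0.52 169.2 240.3 [162.7136 232.0128 177.5104 246.2976]
wrench top 0.73 272.2 224.7 [261.6832 206.0928 288.7168 238.5024]
wrench top 0.64 218.2 199.6 [211.5072 179.7888 229.7856 220.9152]
wrench side 0.96 297.8 203.6 [280.0128 186.816  318.72   227.2896]
flywheel top 0.97 288.3 159.3 [259.1232 131.904  318.4128 188.0832]
flywheel top 0.38 208.5 146.7 [191.2832 116.8128 231.424  164.8896]
```

```bash
python3 - <<'E'
from h import *
env.move_gripper(0,20)
env.move_ptp([660,247,230],rot(0)); env.move_l([660,247,118],v=120)
f0=env.read_force(); print(env.read_time(),f0)
z=118
while z>90:
    z-=2 if z>108 else 1; env.move_l([660,247,z],v=40); f=env.read_force()-f0
    if abs(f[2])>.8: print(z,env.read_tool_pos().round(1),f.round(1))
    if f[2]>16: break
snap('side','plg'); env.hold(.6); print(env.read_force()-f0,env.read_tool_pos(),env.read_time())
E
python3 -c "
import cv2
a=cv2.imread('pics/plg.png')[180:300,110:270]; cv2.imwrite('pics/plgc.png',cv2.resize(a,None,fx=4,fy=4,interpolation=cv2.INTER_CUBIC))"
```

```text
7.5917 [-0.11680384 -0.19729589 -0.46642411]
110 [659.9 246.9 109.8] [ 0.4 -0.4  1.2]
106 [660.  246.9 105.9] [ 0.3 -0.1 -1.1]
105 [660.1 247.1 105.3] [-0.   0.4  3.6]
104 [660.1 247.1 104.2] [0.2 0.3 3.8]
103 [660.1 247.1 103.1] [ 0.2 -0.4  4.1]
102 [660.1 247.1 102.1] [0.4 0.4 5.3]
101 [660.1 247.1 101.2] [-0.4 -0.2  6.5]
100 [660.1 247.1 100.3] [ 0.3 -0.4  5.7]
99 [660.1 247.2  99.4] [-1.  -0.1  7.7]
98 [660.1 247.1  98.5] [-1.3 -1.1  8. ]
97 [660.1 247.2  97.6] [ 0.  -0.6  9. ]
96 [660.2 247.1  97.2] [-1.  -1.2 12.9]
95 [660.2 247.2  97. ] [-3.1 -2.9 17.6]
[-3.27996052 -2.62678244 18.07227284] [660.23982107 247.23570687  97.03600505] 12.7417
```

View pics/plgc.png

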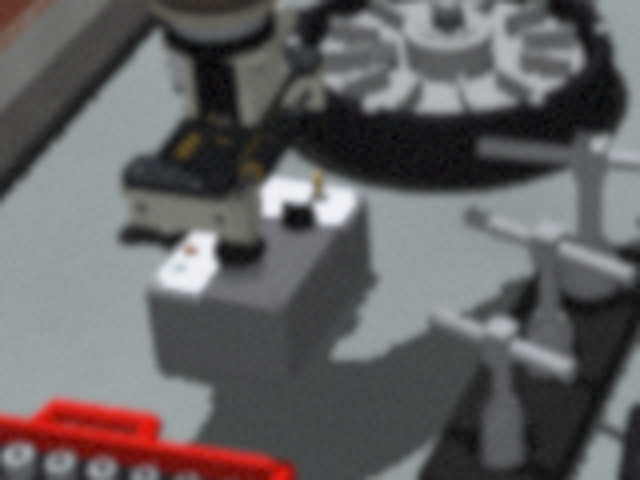

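```bash
python3 - <<'E'
from h import *
env.move_l([660,247,180],v=200)
env.move_gripper(64)
env.move_ptp([427,147,230],rot(2)); f0=env.read_force(); np.save('f0.npy',f0)
env.move_l([427,147,119],v=120); print(env.read_force()-f0,env.read_tool_pos())
env.move_gripper(0,8); print(env.read_grip_width(),env.read_force()-f0,env.read_tool_pos(),env.read_time())
snap('top','gr_t')
snap('side','gr_s')
a=cv2.imread('pics/gr_t.png')[150:250,160:290]; b=cv2.imread('pics/gr_s.png')[150:250,230:360]
cv2.imwrite('pics/gr.png',cv2.resize(np.hstack([a,b]),None,fx=3,fy=3,interpolation=cv2.INTER_CUBIC))
E
```

```text
[0.95103414 0.37495736 0.46893918] [427.38542867 147.36597208 119.54037165]
23.974795660880435 [-1.09716385  1.56490482 -0.15575012] [427.09236657 147.31394171 119.06578275] 17.225
```

View pics/gr.png

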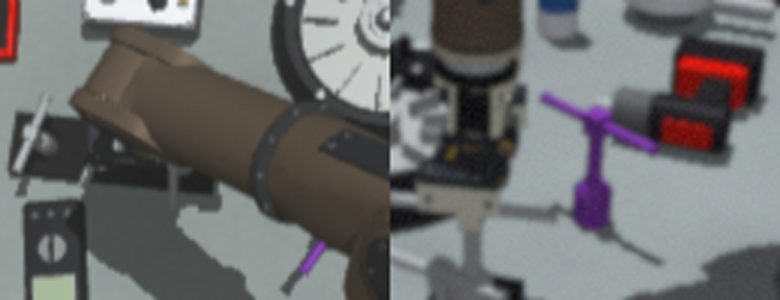

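```bash
python3 - <<'E'
from h import *
env.move_gripper(0,50)
x,y=427.1,147.3
env.move_l([x,y,255],v=150); f0=env.read_force(); np.save('f1.npy',f0); print(f0,env.read_grip_width(),env.read_time())
for q in(-28,2,32): print(q,env.ik([615.5,-135,200],rot(q)))
env.move_ptp([615.5,-135,255],rot(2)); env.move_l([615.5,-135,216],v=100)
p,d=snap('side','hov'); snap('top','hovt'); print(env.read_force()-f0,env.read_grip_width(),env.read_tool_pos(),env.read_time())
a=cv2.imread('pics/hov.png')[130:230,160:290]; b=cv2.imread('pics/hovt.png')[110:210,220:350]
cv2.imwrite('pics/hovc.png',cv2.resize(np.hstack([a,b]),None,fx=3,fy=3,interpolation=cv2.INTER_CUBIC))
E
```

```text
[ 0.18558065 -0.08059789 -5.2163872 ] 23.7235139162574 18.6
-28 [ 0.68860599  0.62542785 -0.89617246  1.5414749   0.50806566  1.2220227
  0.79049798]
2 [ 0.74553548  0.6734826  -1.01736426  1.53672672  0.59006412  1.26504102
  1.25040805]
32 [ 0.79488353  0.73026645 -1.13954148  1.53274411  0.67630594  1.31780818
  1.7084358 ]
[0.42459882 0.01712191 1.29989754] 23.858629799248273 [ 615.92254873 -134.67455015  216.77807744] 20.525
```

View pics/hovc.png

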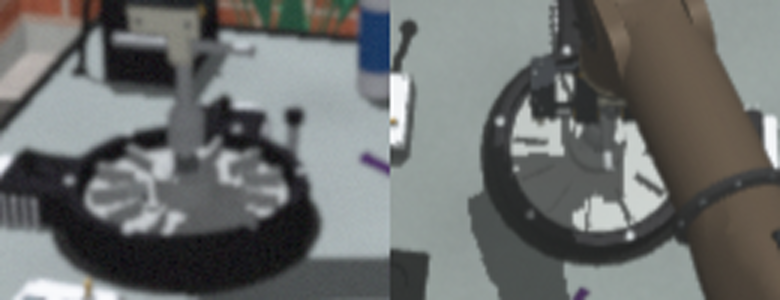

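```bash
python3 - <<'E'
from h import *
f0=np.load('f1.npy'); x,y=615.5,-135
env.move_l([x,y,209],v=60)
z=209
while z>192:
    z-=1; env.move_l([x,y,z],v=30); f=env.read_force()-f0; t=env.read_tool_pos()
    print(z,t.round(1),f.round(1),env.read_ft_torque().round(2))
    if f[2]>9 or np.hypot(*f[:2])>12: break
print(env.read_time())
E
```

```text
208 [ 615.5 -135.   208. ] [-0.5 -0.4  1.2] [ 0.04 -0.11  0.09]
207 [ 615.5 -135.   207. ] [-1.3  0.1  0.4] [ 0.11 -0.07  0.02]
206 [ 615.4 -135.   205.9] [-0.2 -0.7  0.9] [ 0.14 -0.14 -0.02]
205 [ 615.5 -135.   204.9] [0.2 0.1 0.1] [ 0.09 -0.09  0.01]
204 [ 615.4 -135.1  203.9] [-0.2  0.5  0.8] [ 0.13 -0.21  0.01]
203 [ 615.5 -135.   202.9] [-0.5 -0.3  0.7] [ 0.09 -0.1  -0.01]
202 [ 615.5 -135.   201.9] [-0.4 -0.1  0.9] [ 0.05 -0.18 -0.01]
201 [ 615.5 -135.   200.9] [-0.1  0.4  1.1] [ 0.12 -0.19  0.01]
200 [ 615.4 -135.   199.9] [-0.5  0.1  0.7] [ 0.05 -0.14  0.05]
199 [ 615.5 -135.   198.9] [-0.3  0.4  1.1] [ 0.13 -0.15  0.05]
198 [ 615.6 -135.   198.1] [ 0.1 -0.1  0.4] [ 0.06 -0.32 -0.03]
197 [ 615.8 -135.2  197.3] [ 1.3 -0.8  2.7] [-0.2  -0.38 -0.01]
196 [ 616.  -135.1  196.8] [-0.5 -2.  10.4] [-0.49 -0.18  0.02]
24.0417
```

```bash
python3 - <<'E'
from h import *
f0=np.load('f1.npy'); x,y=615.8,-135.1
q=2
while q>-60:
    q-=5; env.move_l([x,y,195.3],rot(q),v=60); f=env.read_force()-f0; t=env.read_tool_pos()
    print(q,t.round(1),f.round(1),env.read_ft_torque().round(2),round(float(env.read_time()),2))
    if t[2]<195.8 : break
    if np.hypot(*f[:2])>15 or f[2]>30: break
E
```

```text
-3 [ 616.9 -134.7  196.6] [ 0.6 -0.3 12.5] [-0.33 -0.44 -0.02] 24.29
-8 [ 617.2 -134.8  196.6] [ 2.5 -0.6 12.1] [-0.35 -0.86  0.01] 24.54
-13 [ 617.3 -135.   196.5] [ 3.1 -0.4 11.3] [-0.5  -1.14 -0.01] 24.79
-18 [ 616.9 -135.1  196.3] [ 2.7 -1.  11.4] [-0.6  -1.05  0.07] 25.04
-23 [ 616.3 -135.2  195.8] [ 2.1 -1.  11.7] [-0.61 -1.08  0.01] 25.29
-28 [ 615.9 -135.5  195.1] [ 3.8 -1.8  6.4] [-0.91 -1.51 -0.03] 25.54
```

```bash
python3 - <<'E'
from h import *
f0=np.load('f1.npy'); x,y=616.6,-135.6; q=-30; z=195
for i in range(30):
    z-=1.; env.move_l([x,y,z],rot(q),v=30); f=env.read_force()-f0; t=env.read_tool_pos(); m=env.read_ft_torque()
    print(q,round(z,1),t.round(1),f.round(1),m.round(2),env.read_grip_width().round(2))
    x+=np.clip(f[0]*.1,-.4,.4); y+=np.clip(f[1]*.1,-.4,.4)
    if f[2]>14: break
print(env.read_time())
E
```

```text
Traceback (most recent call last):
AttributeError: 'float' object has no attribute 'round'
```

```bash
python3 - <<'E'
from h import *
f0=np.load('f1.npy'); x,y=616.6,-135.6; q=-30; z=195
for i in range(30):
    z-=1.; env.move_l([x,y,z],rot(q),v=30); f=env.read_force()-f0; t=env.read_tool_pos(); m=env.read_ft_torque()
    print(q,round(z,1),t.round(1),f.round(1),m.round(2))
    x+=np.clip(f[0]*.1,-.4,.4); y+=np.clip(f[1]*.1,-.4,.4)
    if f[2]>14: break
print(env.read_time(),env.read_grip_width())
E
```

```text
-30 194.0 [ 616.5 -135.8  193.8] [ 3.6 -3.   5.6] [-0.96 -1.36 -0.05]
-30 193.0 [ 616.9 -136.   193.2] [ 1.9 -2.9  8.3] [-0.99 -0.89 -0.11]
-30 192.0 [ 617.1 -136.1  192.2] [ 1.4 -2.5 10.6] [-0.86 -0.69 -0.08]
-30 191.0 [ 617.3 -136.3  191.6] [ 0.5 -1.7 13. ] [-0.77 -0.35 -0.18]
-30 190.0 [ 617.4 -136.3  191.1] [-1.7 -2.4 16.5] [-0.76 -0.07 -0.11]
27.0417 23.666643151043107
```

```bash
python3 - <<'E'
from h import *
f0=np.load('f1.npy'); z=190
def step(x,y,z,q):
    env.move_l([x,y,z],rot(q),v=40); f=env.read_force()-f0; t=env.read_tool_pos(); m=env.read_ft_torque()
    print(q,round(x,1),round(y,1),z,t.round(1),f.round(1),m.round(2)); return f,t
for x,y,q in((617.3,-137,-30),(617.3,-138,-30),(617.3,-138,-33),(617.3,-138,-36),(617.3,-138,-27)):
    f,t=step(x,y,z,q)
    if t[2]<190.4 and f[2]<9: break
print(env.read_time()); R=Rn.from_rotvec(env.read_tcp_rot()).as_matrix(); print(R[:,1].round(4))
E
```

```text
-30 617.3 -137 190 [ 617.4 -136.4  191.1] [-0.6 -2.  16.5] [-0.59 -0.12 -0.15]
-30 617.3 -138 190 [ 617.4 -136.7  191.1] [ 0.   0.4 15.8] [-0.04 -0.1  -0.2 ]
-33 617.3 -138 190 [ 617.2 -136.8  189.9] [1.5 1.3 8. ] [ 0.48 -0.84 -0.16]
27.7917
[-2.0e-04  1.4e-03 -1.0e+00]
```

```bash
python3 - <<'E'
from h import *
f0=np.load('f1.npy'); z=190; x,y=617.4,-137.4; q=-34
for i in range(25):
    z-=1; env.move_l([x,y,z],rot(q),v=40); f=env.read_force()-f0; t=env.read_tool_pos(); m=env.read_ft_torque()
    print(q,round(x,1),round(y,1),z,t.round(1),f.round(1),m.round(2))
    x+=np.clip(f[0]*.15,-.4,.4); y+=np.clip(f[1]*.15,-.4,.4)
    if f[2]>15: 
        if t[2]<183.5: break
        q-=2; z=t[2]
    if q<-42: break
print(env.read_time(),env.read_grip_width())
E
```

```text
-34 617.4 -137.4 189 [ 617.2 -136.8  188.5] [3.  0.9 3. ] [ 0.62 -1.03 -0.08]
-34 617.8 -137.3 188 [ 617.5 -136.9  187.5] [1.5 2.9 2. ] [ 0.85 -0.77 -0.02]
-34 618.0 -136.9 187 [ 617.6 -136.8  186.7] [-0.4  1.8  3.4] [ 0.72 -0.42 -0.07]
-34 618.0 -136.6 186 [ 617.7 -136.7  185.8] [0.3 2.1 4. ] [ 0.5  -0.2  -0.02]
-34 618.0 -136.3 185 [ 617.8 -136.6  184.9] [-0.1  0.6  4.8] [ 0.22  0.13 -0.07]
-34 618.0 -136.2 184 [ 617.8 -136.5  183.9] [-2.1 -0.9  5.8] [-0.12  0.23 -0.09]
-34 617.7 -136.3 183 [ 617.7 -136.5  183. ] [-0.6  0.1  5.2] [-0.13  0.09 -0.04]
-34 617.6 -136.3 182 [ 617.7 -136.5  182.1] [-1.1 -1.1  7.7] [-0.28  0.19 -0.05]
-34 617.4 -136.5 181 [ 617.8 -136.5  182. ] [-1.9 -1.4 14.2] [-0.3   0.64 -0.03]
-34 617.1 -136.7 180 [ 617.9 -136.5  181.9] [-3.3  0.4 20.8] [-0.27  1.11 -0.07]
30.2917 23.761523548734438
```

```bash
python3 - <<'E'
from h import *
f0=np.load('f1.npy')
env.move_l([617.7,-136.5,180.5],rot(-34),v=40); env.hold(.5)
for i in range(3): print((env.read_force()-f0).round(1),env.read_ft_torque().round(2),env.read_tool_pos().round(1)); env.hold(.2)
print(env.read_grip_width(),env.read_time()); snap('side','fin')
a=cv2.imread('pics/fin.png')[100:384,80:440]
cv2.imwrite('pics/finc.png',cv2.resize(a,None,fx=2.1,fy=2.1,interpolation=cv2.INTER_CUBIC))
E
```

```text
[-4.7 -0.4 18.2] [-0.37  1.12 -0.05] [ 618.  -136.5  181.9]
[-3.9 -0.9 18.3] [-0.33  1.12 -0.1 ] [ 618.1 -136.5  181.9]
[-4.   0.2 18.4] [-0.29  1.09 -0.07] [ 618.1 -136.5  181.9]
24.05854655407293 31.6417
```

View pics/finc.png

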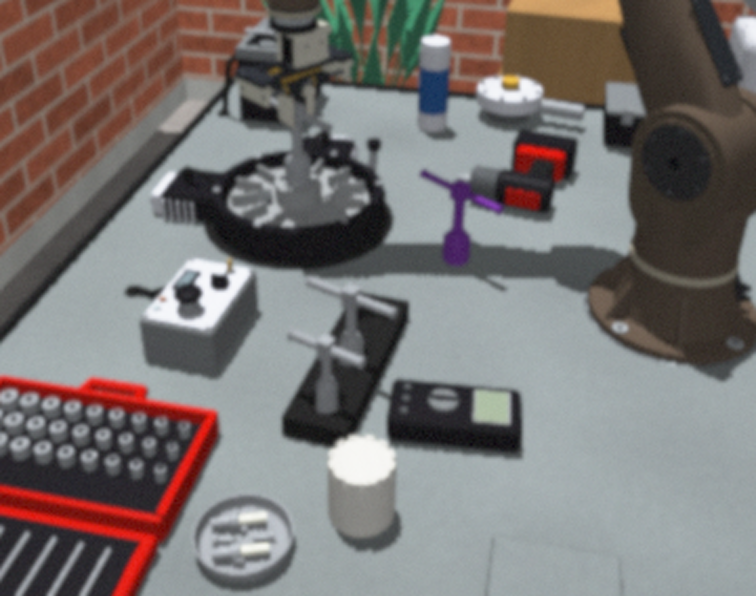

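```bash
python3 -c "
from h import *
env.sign_off(); print(env.read_time())"
```

```text
the job is handed in; nothing more can be done
the job is handed in; nothing more can be done
```

The job is done and handed in at about 32 s of the 54 s allowed; I have no verdict back.

- **Plunger:** I pushed the mushroom head down from about 105.3 to 97.0 mm. The spring force rose from 3.6 to 9 N and then hit a hard stop. I held it there for 0.6 s at about 18 N.
- **Wrench:** I took the largest wrench from the stand; the grip width of 24 mm matches its hub. I lowered it onto the nut and turned it to about -34° before it meshed. It bound briefly about 9 mm above the washer. Small centring moves and 3° more turn freed it.
- **Seating:** It stopped sharply at a tool height of 182 mm, which is the height expected when it is fully home on the washer.
- **Last checks:**
  - Push and grip: it was pressing down with about 18 N, a little above the 15 N asked, with the grip still set to 50 N.
  - Side load: about 4 N and 1.1 N m remain, so it isn't perfectly centred.
  - Upright: the tool axis was within 0.1° of vertical when last read, during meshing.
  - Final picture: the wrench is upright on the nut and the other tools in view haven't moved.

The two cameras disagreed by up to about 8 mm in y, so I corrected by contact force. The nut's angle was found by feel, not measured in the pictures.

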